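Put the carrying post back into the trivet stand

TASK

Three wooden ring trivets lie stacked on their square wooden foot. Pick up the knobbed post and put it upright through the rings, fully home in the blind hole in the middle of the foot, then let go; the rings largely hide the hole and are not centred on it, so you will have to feel about with the post's end until it drops in. Lower the post gently, never drop it, keep the trivets stacked where they are, and leave the honey jar, egg timer, salt shaker and mug undisturbed.

Things in the scene. Friction and masses are not known exactly. Their poses are not given: they have to be found in the camera images.
- post: Loose turned wooden post, standing upright on the worktop. 160 mm tall: round shaft 24 mm in diameter, 2 mm chamfer round its flat lower end, 30 mm collar 122 to 128 mm up, round knob 34 mm in diameter from 126 to 160 mm up with 4 mm rounded edges. 0.08 to 0.17 kg. Origin at the centre of its lower end, z along the post towards the knob.
- post_tip (a point): Centre of the post's flat lower end (same point as the post's origin).
- post_knob (a point): Middle of the post's knob, where it is gripped: on the post's axis, 143 mm above its lower end.
- trivet_3: Top one of three equal loose flat wooden rings stacked on the foot: outside diameter 160 mm, bore 70 mm, 18 mm thick, 0.3 kg. Origin at the centre of its underside, z up; its upper face is 86 mm above the worktop. The centre of the foot's hidden hole lies anywhere within 18 mm (horizontally) of this ring's centre and must be found by feel.
- trivet_2: Middle ring of the stack, like the top one but of darker wood, up to 3 mm off the top one's centre. Origin at the centre of its underside, 50 mm above the worktop.
- trivet_1: Lowest ring, up to 3 mm off the middle one; origin at its underside, 32 mm up, on the heavy, immovable square wooden foot (110 x 110 x 32 mm), whose top face, 32 mm above the worktop, fills the bottom of the bore. In the foot's middle is a round blind hole 32 mm wide, mouth with a 2 mm chamfer, 20 mm deep: its floor is 12 mm above the worktop.
- honey_jar: Bystander: honey jar with a white lid, 58 x 62 x 99 mm, loose. Origin at the centre of its underside.
- egg_timer: Bystander: round egg timer, 67 mm wide, 60 mm tall, loose. Origin at the centre of its underside.
- salt_shaker: Bystander: salt shaker, 44 mm wide, 90 mm tall, loose. Origin at the centre of its underside.
- mug: Bystander: mug, 89 x 127 x 95 mm, loose. Origin at the centre of its underside.
Not all that is in view belongs to the job. Of the things that look like the post, the smaller one is meant.

How it is judged:
By the outcome, as a careful person would: the job done as asked, in the order asked, and still so for the second after the job is handed in, with the robot touching nothing.
It also fails if it takes over 51 s, if anything falls off the work surface, if the arm or the gripper's body presses on something with over 40 N, if the wrist force passes 120 N, or if a joint passes its speed limit or range.

ROBOT

A 6-joint arm with a two-finger parallel gripper is mounted at the origin on a cart in front of the work surface, level with it; the furniture and walls round the work are solid. World frame = base frame: x ahead of the robot, y to its left, z up, the work surface at z = 0. Lengths are in m, angles in rad, forces in N, time in s.
With the tool pointing down it reaches from about 0.35 to 0.725 m from the base axis. Payload 6 kg.
Tool frame: the origin (TCP) lies at the very end of the fingers, on their centre line; the grasp point (between the pads) lies 19 mm behind it; z points along the fingers, y is the line along which they close (so a half turn about z gives the same grasp; the last joint's range is limited). The gripper opens to 85 mm and grips with 20 to 120 N. Pads are 22 mm wide; open, the fingers measure 114 mm over their backs; the gripper's body (76 mm by 85 mm) begins 54 mm behind the grasp point. The pads swing forward as they close: fully open they stand 13 mm farther back than shut.
Start: joints at [-0.955, 0.04, 0.085, 0, -1.615, -0.334], TCP at [0.167, -0.576, 0.231] pointing down, gripper open.
Joint ranges: [-2.56, 2.56], [-1.29, 2.01], [-1.08, 1.49], [-3.29, 1.98], [-2.81, -0.18], [-2.99, 2.99]. Speed limits (rad/s): [2.57, 2.57, 3.01, 3.14, 3.14, 3.14].

INTERFACE

Orientations are given as [roll, pitch, yaw] about the fixed x, y, z axes, in that order (R = Rz(yaw) Ry(pitch) Rx(roll)).
In Python, from cell import * gives the robot as it stands.
- The arm moves only by the shell command python3 -m creep 'ROWS' [FORCE]. ROWS is JSON, a list that holds one entry, the list of rows, each a list of 7 numbers: the finger opening in cm, from 0 to 8.54, then the shift along the tool's x, y, z in cm, then the turn, a rotation vector about the tool's x, y, z in rad. In form: [[[claw, x, y, z, wx, wy, wz], ...]]. A call has 1 to 10 rows; each row is the pose to reach, as a shift and turn from the pose commanded when the call began, along the tool's axes at that moment; what a row does not reach only later rows make up. A row lasts 1/10 s, in which the tool goes at most 50 mm and 8.59 degrees, less where a joint would pass 70% of its speed; a pose out of reach is approached as far as the arm can. A call with a gripper value outside its range is refused whole. The fingers move at their own pace and stop on an object; FORCE is the grip in N (left out, the last holds). Time passes only in rows, so rows that repeat a pose let the fingers close. It gives the time, the measured TCP pose, the force, the opening and the grip force at its end, in the units of the state.
- read_state(): the state, without advancing time (a new reading comes with each control period).
- grab_frame(name): name is "side" or "top"; returns a dict with "frame" (420x560x3 uint8, red, green, blue), "fx", "fy", "cx", "cy" (pixels), "camera_from_world" (4x4, takes a point from world to camera coordinates). Camera axes: x right, y down, z forward; pixel columns grow to the right and rows downward; lengths in m; the calibration is good to about 2 mm. A picture is of the moment at which its call begins. There is no depth.
- sign_off(): hands the job in; it is judged then, once.
The state is a dict: "time": time; "joints": joint angles; "qvel": joint speeds; "joint_efforts": joint torques, N m; "tcp_pos": TCP position; "tcp_rot": TCP orientation; "wrist_force": force on the tool from outside, world axes, zero at the start; "moment": the same for the moment, N m; "width": finger opening in m; "grasp_force": force on a finger pad.
Only numpy, scipy, OpenCV 4.12 (cv2) and the standard library are available. Lean on these libraries where they do the work, as an engineer would, in place of code of your own. Each camera call takes 0.05 s, during which the arm holds its last target. There are 200 camera calls.

## Working session

There is one attempt and no reset: what is moved stays moved. The work goes in short steps, Python scripts to look and compute and a shell command to move; the robot and the scene stay as the last step left them, time stands still between calls to the robot, and variables do not carry over. Pictures are saved under pics/ and viewed, at most 10 in all, crops included, and the job is handed in when it is done.

```bash
mkdir -p pics; ls; python3 - <<'E'
from cell import *
import cv2,numpy as np
for n in("top","side"):
    f=grab_frame(n); cv2.imwrite(f"pics/{n}0.png",f["frame"][:,:,::-1]); print(n,f["fx"],f["fy"],f["cx"],f["cy"],np.round(f["camera_from_world"],3).tolist())
s=read_state(); print({k:np.round(v,3).tolist() for k,v in s.items()})
E
```

```text
pics
top 418.40913159918773 418.40913159918773 281.24701203681997 210.5290316116165 [[-0.006, -1.0, 0.002, -0.073], [-0.997, 0.006, -0.083, 0.6], [0.083, -0.002, -0.997, 1.061], [0.0, 0.0, 0.0, 1.0]]
side 450.29897336826804 450.29897336826804 279.42885332807316 210.51780563666696 [[0.987, -0.158, -0.004, -0.588], [-0.06, -0.349, -0.935, 0.114], [0.146, 0.924, -0.354, 1.173], [0.0, 0.0, 0.0, 1.0]]
{'time': 0.1, 'joints': [-0.955, 0.041, 0.084, -0.0, -1.615, -0.334], 'qvel': [0.001, -0.001, 0.002, 0.002, 0.001, 0.0], 'joint_efforts': [-0.005, -36.935, 34.828, 6.952, -0.005, 0.0], 'tcp_pos': [0.167, -0.576, 0.23], 'tcp_rot': [3.14, -0.0, -2.86], 'wrist_force': [0.297, -0.837, -0.281], 'moment': [0.023, 0.035, -0.024], 'grasp_force': 0.0, 'width': 0.085}
```

View pics/top0.png

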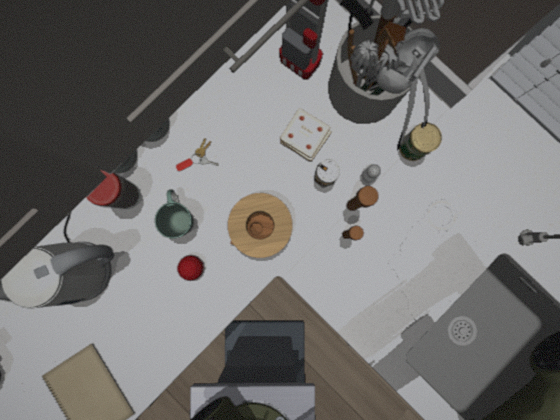

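View pics/side0.png

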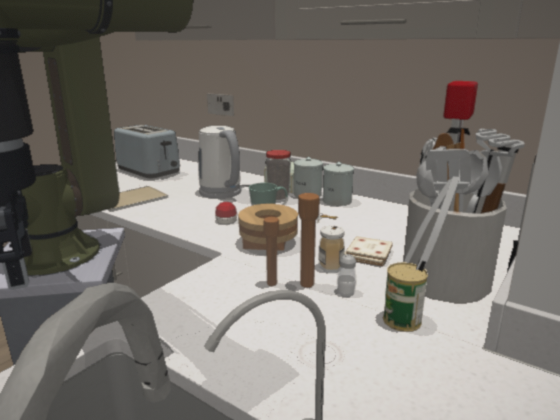

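The top view shows the stack at about (260,226), jar (327,172), shaker (372,172), mug (174,218) and red timer (190,267). Two things look like the post:
- **A:** top (353,233), side (271,218–285).
- **B:** top (366,197), side (308,197–287), clearly taller and thicker.

A is the smaller, so it is the one meant. I'll confirm that in a crop and measure it.

```bash
cat > h.py <<'E'
from cell import *
import cv2,numpy as np
def ray(f,u,v):
    T=np.array(f["camera_from_world"]);R=T[:3,:3];c=-R.T@T[:3,3]
    return c,R.T@np.array([(u-f["cx"])/f["fx"],(v-f["cy"])/f["fy"],1])
def onz(f,u,v,z):
    c,d=ray(f,u,v);return c+d*(z-c[2])/d[2]
def proj(f,p):
    q=np.array(f["camera_from_world"])@np.r_[p,1];return np.array([f["fx"]*q[0]/q[2]+f["cx"],f["fy"]*q[1]/q[2]+f["cy"]])
def blobs(img,lo,hi,amin=30):
    h=cv2.cvtColor(img,cv2.COLOR_RGB2HSV);m=cv2.inRange(h,lo,hi)
    n,l,s,c=cv2.connectedComponentsWithStats(m);return [(s[i].tolist(),c[i].round(1).tolist()) for i in range(1,n) if s[i][4]>amin],l
E
python3 - <<'E'
from h import *
t=grab_frame("top");s=grab_frame("side")
a=cv2.resize(t["frame"][150:275,210:410],(800,500),interpolation=cv2.INTER_CUBIC)
b=cv2.resize(s["frame"][180:300,220:370],(750,600),interpolation=cv2.INTER_CUBIC)
b=cv2.resize(b,(400,320));a=cv2.resize(a,(400,250))
c=np.vstack([cv2.resize(a,(560,350)),cv2.copyMakeBorder(cv2.resize(b,(312,250)),0,0,0,248,cv2.BORDER_CONSTANT)])
cv2.imwrite("pics/c1.png",c[:,:,::-1])
for f in(t,s):
  print("brown",[x for x in blobs(f["frame"],(2,90,40),(14,255,170))[0]])
  print("tan",[x for x in blobs(f["frame"],(10,70,100),(25,200,255),100)[0]])
E
```

```text
brown [([379, 21, 27, 34, 333], [392.7, 34.1]), ([89, 173, 33, 33, 292], [107.6, 190.9]), ([348, 186, 30, 24, 365], [365.0, 197.1]), ([247, 212, 27, 28, 535], [260.0, 225.4]), ([344, 226, 19, 14, 166], [354.3, 232.8])]
tan [([412, 124, 29, 28, 639], [425.9, 137.6]), ([359, 186, 19, 19, 281], [368.0, 195.3]), ([228, 193, 64, 65, 3054], [259.8, 225.4]), ([350, 226, 13, 14, 139], [356.2, 232.4])]
brown [([459, 129, 6, 20, 83], [461.8, 139.0]), ([434, 133, 19, 15, 172], [443.4, 140.2]), ([267, 150, 24, 9, 169], [278.2, 153.9]), ([482, 184, 22, 28, 312], [493.1, 198.6]), ([299, 193, 20, 94, 1241], [307.7, 234.1]), ([256, 215, 40, 53, 638], [273.1, 232.8]), ([389, 286, 7, 6, 35], [391.9, 288.5])]
tan [([298, 193, 21, 8, 134], [308.5, 196.3]), ([239, 203, 60, 28, 1184], [267.4, 216.1]), ([277, 228, 20, 16, 115], [286.2, 236.8]), ([240, 231, 26, 13, 150], [253.1, 238.6]), ([320, 238, 23, 30, 456], [331.7, 251.4]), ([388, 263, 40, 22, 627], [407.0, 273.3])]
```

View pics/c1.png

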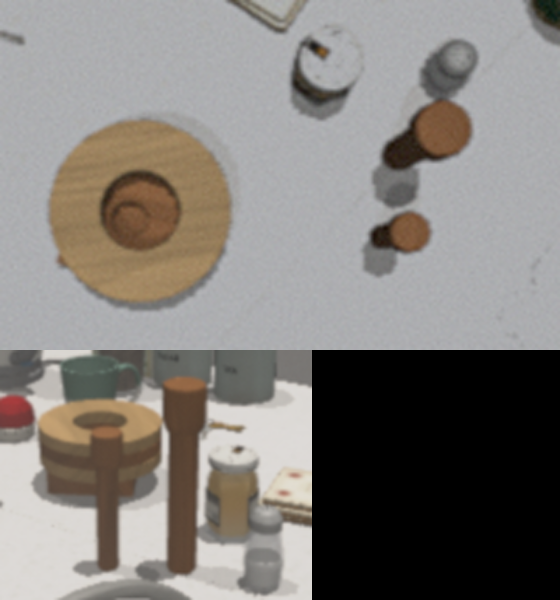

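The crop confirms A: knob (356,232.5), thinner and shorter than B (368,195). In the bore a round outline, probably the hole, is faintly visible at about (256.5,227.5).

```bash
python3 - <<'E'
from h import *
t=grab_frame("top");s=grab_frame("side")
P=onz(t,356.2,232.5,.160);print("post",P,"diam",np.linalg.norm(onz(t,349.5,232.5,.16)-onz(t,363,232.5,.16)))
print("B",onz(t,368.3,195.3,.2))
for z in(0,.16): print(z,proj(s,[P[0],P[1],z]))
C=onz(t,259.8,225.4,.086);print("ring",C,"side proj",proj(s,C))
H=onz(t,256.5,227.5,.032);print("hole",H,"off",H-C)
print("jar",onz(t,327,168,.099),"shaker",onz(t,374,168,.09))
g=cv2.cvtColor(t["frame"],cv2.COLOR_RGB2GRAY)[205:245,240:280]
g=cv2.normalize(g,None,0,255,cv2.NORM_MINMAX);g=np.clip(g.astype(float)*2.0,0,255).astype(np.uint8)
cv2.imwrite("pics/bore.png",cv2.resize(g,(600,600),interpolation=cv2.INTER_CUBIC))
st=read_state();print(st["tcp_pos"],st["tcp_rot"])
E
```

```text
post [ 0.53789424 -0.24521918  0.16      ] diam 0.03055468389242773
B [ 0.61769074 -0.26611502  0.2       ]
0 [271.5002934  283.90601225]
0.16 [270.73819691 218.65835458]
ring [ 0.55883084 -0.02350271  0.086     ] side proj [267.15567925 213.51590665]
hole [ 0.55606404 -0.01234829  0.032     ] off [-0.0027668   0.01115443 -0.054     ]
jar [ 0.69729343 -0.18831022  0.099     ] shaker [ 0.69828771 -0.30503861  0.09      ]
[ 0.16686379 -0.57623044  0.2309402 ] [ 3.14097216e+00 -6.45632310e-05 -2.85976509e+00]
```

View pics/bore.png

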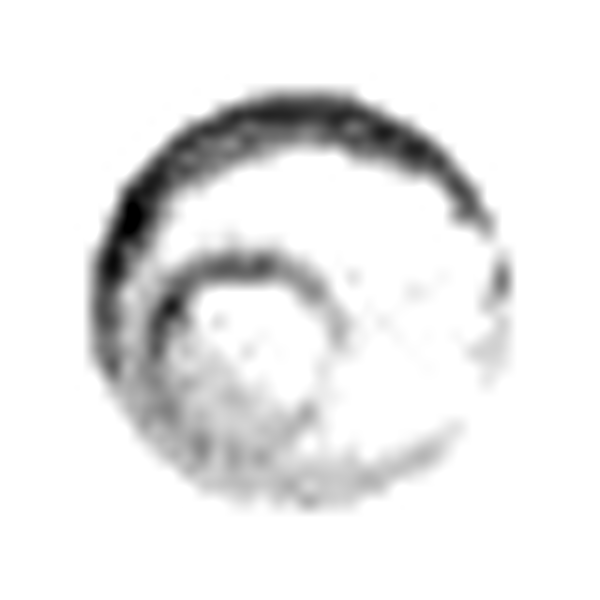

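The hole outline in the crop has its centre at about (245,350), which is px (256,228). It is about 33 mm wide, as expected, so I have a good first guess. Next I'll work out the approach.

```bash
python3 - <<'E'
from h import *
from scipy.spatial.transform import Rotation as Ro
t=grab_frame("top");s=grab_frame("side")
B=onz(s,307,284,0);print("Bbase",B,[ (z,proj(s,[B[0],B[1],z]).round(1),proj(t,[B[0],B[1],z]).round(1)) for z in(.2,.22,.24)])
print("hole",onz(t,256,228,.032))
st=read_state();R=Ro.from_euler("xyz",st["tcp_rot"]).as_matrix()
print(R.round(3));print(R.T@(np.array([.538,-.245,.231])-st["tcp_pos"])*100)
E
```

```text
Bbase [ 0.61750449 -0.25896211  0.        ] [(0.2, array([308.7, 201.1]), array([365. , 195.4])), (0.22, array([308.9, 192.2]), array([366.9, 194.3])), (0.24, array([309. , 183.1]), array([368.9, 193.1]))]
hole [ 0.55478693 -0.01106199  0.032     ]
[[-0.961 -0.278 -0.   ]
 [-0.278  0.961  0.   ]
 [ 0.     0.    -1.   ]]
[-4.48616387e+01  2.15005693e+01  1.78546920e-02]
```

```bash
python3 -m creep '[[[8.5,-3,1.4,0,0,0,0],[8.5,-7.5,3.6,0,0,0,0.08],[8.5,-12,5.8,0,0,0,0.15],[8.5,-16.5,7.9,0,0,0,0.22],[8.5,-21,10.1,0,0,0,0.29],[8.5,-25.5,12.2,0,0,0,0.36],[8.5,-30,14.4,0,0,0,0.42],[8.5,-34.5,16.5,0,0,0,0.49],[8.5,-39,18.7,0,0,0,0.49],[8.5,-42,20.1,0,0,0,0.49]]]' 40; python3 - <<'E'
from h import *
from scipy.spatial.transform import Rotation as Ro
st=read_state();R=Ro.from_euler("xyz",st["tcp_rot"]).as_matrix()
print(R.round(3));print(st["tcp_pos"],R.T@(np.array([.538,-.245,.231])-st["tcp_pos"])*100)
E
```

```text
time: 1.4
tcp_pos: [0.5162, -0.2639, 0.2311]
tcp_rot: [3.141, -0.0, 2.935]
wrist_force: [1.0, 0.5, 0.0]
width: 0.0849
grasp_force: 0.0
[[-0.979  0.205  0.   ]
 [ 0.205  0.979  0.   ]
 [ 0.     0.    -1.   ]]
[ 0.51623419 -0.26393326  0.23107181] [-1.74250884  2.29909476  0.00811461]
```

```bash
python3 -m creep '[[[8.5,-0.9,1.2,0,0,0,0],[8.5,-1.7,2.3,0,0,0,0],[8.5,-1.7,2.3,0,0,0,0],[8.5,-1.7,2.3,0,0,0,0],[8.5,-1.7,2.3,0,0,0,0]]]'; python3 - <<'E'
from h import *
from scipy.spatial.transform import Rotation as Ro
st=read_state();R=Ro.from_euler("xyz",st["tcp_rot"]).as_matrix()
print(st["tcp_pos"],R.T@(np.array([.538,-.245,.231])-st["tcp_pos"])*100)
s=grab_frame("side");t=grab_frame("top")
cv2.imwrite("pics/s2.png",cv2.resize(s["frame"][90:310,170:390],(600,600))[:,:,::-1])
E
```

```text
time: 1.9
tcp_pos: [0.5352, -0.2483, 0.2316]
tcp_rot: [-3.142, 0.0, 2.932]
wrist_force: [-0.2, 0.3, 0.2]
width: 0.085
grasp_force: 0.0
[ 0.53515272 -0.24834739  0.23163293] [-0.20887057  0.38663411  0.06334829]
```

View pics/s2.png

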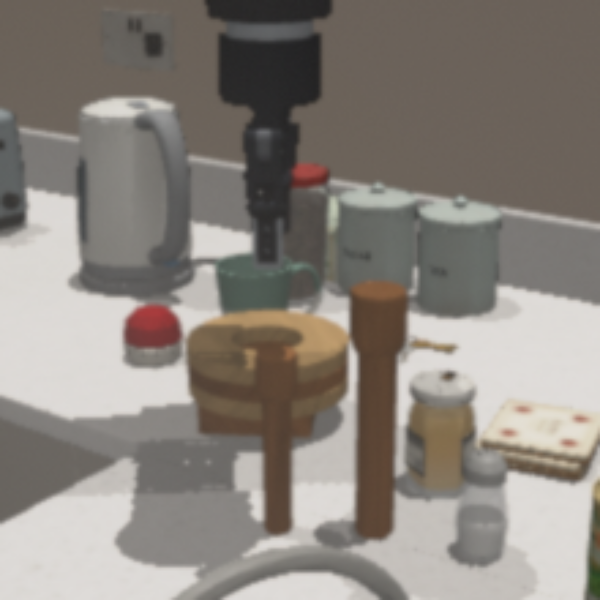

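The fingers (267,255) hang over the small post's knob (277,350), and B is clear to the right. I'll correct a few mm, descend and grip.

```bash
python3 -m creep '[[[8.5,-0.2,0.3,1.5,0,0,0],[8.5,-0.2,0.3,4,0,0,0],[8.5,-0.2,0.3,6.5,0,0,0],[8.5,-0.2,0.3,9,0,0,0],[8.5,-0.2,0.3,10.3,0,0,0],[8.5,-0.2,0.3,10.7,0,0,0],[8.5,-0.2,0.3,10.7,0,0,0],[4,-0.2,0.3,10.7,0,0,0],[3.8,-0.2,0.3,10.7,0,0,0],[3.6,-0.2,0.3,10.7,0,0,0]]]' 50
python3 -m creep '[[[3.4,0,0,0,0,0,0],[3.2,0,0,0,0,0,0],[2.8,0,0,0,0,0,0],[2.8,0,0,0,0,0,0],[2.8,0,0,0,0,0,0],[2.8,0,0,0,0,0,0]]]' 50
```

```text
time: 3.0
tcp_pos: [0.5388, -0.245, 0.1253]
tcp_rot: [3.141, 0.002, 2.933]
wrist_force: [0.9, 0.1, -0.2]
width: 0.044
grasp_force: 0.0
time: 3.6
tcp_pos: [0.5386, -0.2453, 0.1251]
tcp_rot: [-3.141, 0.001, 2.933]
wrist_force: [-0.8, -1.1, 4.7]
width: 0.0326
grasp_force: 49.3
```

```bash
python3 -m creep '[[[2.5,0,0,-0.5,0,0,0],[2.5,0,0,-2,0,0,0],[2.5,0,0,-4,0,0,0],[2.5,0,0,-6.5,0,0,0],[2.5,0,0,-9,0,0,0],[2.5,0,0,-10.5,0,0,0],[2.5,0,0,-11,0,0,0],[2.5,0,0,-11,0,0,0],[2.5,0,0,-11,0,0,0]]]' 60; python3 - <<'E'
from h import *
from scipy.spatial.transform import Rotation as Ro
st=read_state();R=Ro.from_euler("xyz",st["tcp_rot"]).as_matrix()
print(R.round(3),st["tcp_pos"],R.T@(np.array([.5548,-.0111,.235])-st["tcp_pos"])*100)
s=grab_frame("side");p=st["tcp_pos"]
cv2.imwrite("pics/s3.png",cv2.resize(s["frame"][90:310,170:390],(600,600))[:,:,::-1])
print(proj(s,p-[0,0,.124]),proj(s,p))
E
```

```text
time: 4.5
tcp_pos: [0.538, -0.2446, 0.2327]
tcp_rot: [3.141, -0.002, 2.934]
wrist_force: [0.4, 0.3, -2.3]
width: 0.0329
grasp_force: 59.6
[[-0.978  0.207 -0.002]
 [ 0.207  0.978  0.001]
 [ 0.002  0.001 -1.   ]] [ 0.53801415 -0.24456525  0.23267685] [ 3.18092781 23.18985208 -0.21050566]
[271.00434552 240.27828196] [270.37489517 186.33292932]
```

View pics/s3.png

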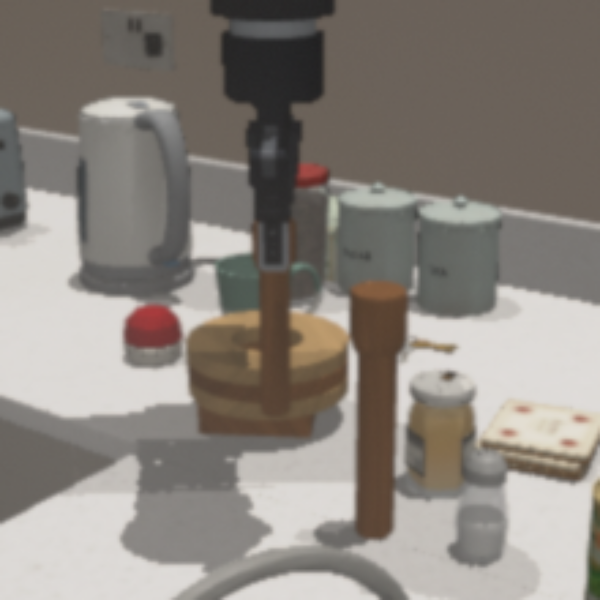

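The post hangs upright, with its tip at crop (275,410), exactly where predicted. Next I carry it over the stack.

```bash
python3 -m creep '[[[2.5,0.3,1.5,-0.7,0,0,0],[2.5,0.8,5,-0.7,0,0,0],[2.5,1.3,9,-0.7,0,0,0],[2.5,1.8,13,-0.7,0,0,0],[2.5,2.4,17,-0.7,0,0,0],[2.5,2.9,20.5,-0.7,0,0,0],[2.5,3.1,22.5,-0.7,0,0,0],[2.5,3.2,23.2,-0.7,0,0,0],[2.5,3.2,23.2,-0.7,0,0,0],[2.5,3.2,23.2,-0.7,0,0,0]]]'; python3 - <<'E'
from h import *
from scipy.spatial.transform import Rotation as Ro
st=read_state();R=Ro.from_euler("xyz",st["tcp_rot"]).as_matrix()
print(R.round(3),st["tcp_pos"],R.T@(np.array([.5548,-.0111,.235])-st["tcp_pos"])*100)
s=grab_frame("side");p=st["tcp_pos"]
cv2.imwrite("pics/s4.png",cv2.resize(s["frame"][90:310,170:390],(600,600))[:,:,::-1])
print(proj(s,p-[0,0,.125])) 
E
```

```text
time: 5.55
tcp_pos: [0.5548, -0.0117, 0.2412]
tcp_rot: [-3.141, -0.0, 2.933]
wrist_force: [0.2, -0.2, -2.0]
width: 0.0327
grasp_force: 59.8
[[-0.978  0.207 -0.   ]
 [ 0.207  0.978 -0.   ]
 [ 0.    -0.    -1.   ]] [ 0.55482956 -0.01169213  0.24123053] [0.01494077 0.0575155  0.62303975]
[264.92743046 201.47522589]
```

View pics/s4.png

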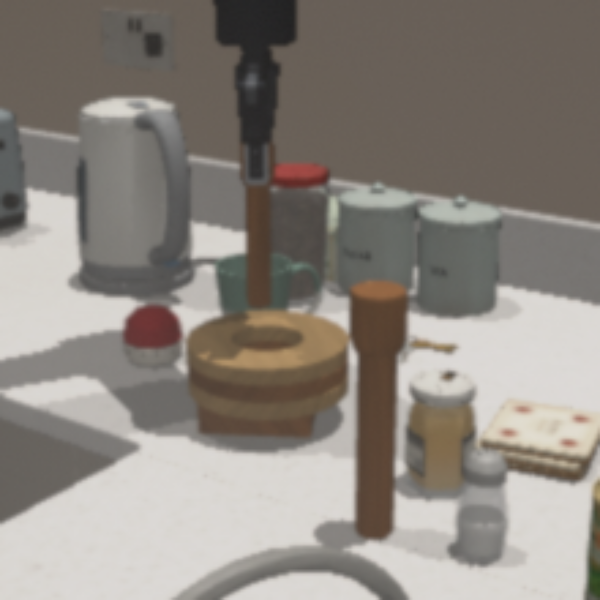

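The tip (258,308 in the crop) is behind and above the bore, as predicted. Now down to just above the foot, then gently on.

```bash
python3 -m creep '[[[2.5,0,0,1.2,0,0,0],[2.5,0,0,2.7,0,0,0],[2.5,0,0,4,0,0,0],[2.5,0,0,5.2,0,0,0],[2.5,0,0,6.2,0,0,0],[2.5,0,0,7,0,0,0],[2.5,0,0,7.5,0,0,0],[2.5,0,0,7.7,0,0,0],[2.5,0,0,7.7,0,0,0]]]'
```

```text
time: 6.5
tcp_pos: [0.5551, -0.0113, 0.1644]
tcp_rot: [3.142, 0.0, 2.933]
wrist_force: [1.1, 0.1, -1.4]
width: 0.0326
grasp_force: 59.8
```

```bash
python3 -m creep '[[[2.5,0,0,0.2,0,0,0],[2.5,0,0,0.4,0,0,0],[2.5,0,0,0.6,0,0,0],[2.5,0,0,0.8,0,0,0],[2.5,0,0,0.9,0,0,0],[2.5,0,0,1.0,0,0,0],[2.5,0,0,1.0,0,0,0]]]'
```

```text
time: 7.2
tcp_pos: [0.5549, -0.0114, 0.1541]
tcp_rot: [-3.142, -0.0, 2.933]
wrist_force: [0.0, 0.2, -1.0]
width: 0.0323
grasp_force: 59.8
```

```bash
python3 -m creep '[[[2.5,0,0,0.15,0,0,0],[2.5,0,0,0.3,0,0,0],[2.5,0,0,0.45,0,0,0],[2.5,0,0,0.6,0,0,0],[2.5,0,0,0.75,0,0,0],[2.5,0,0,0.9,0,0,0],[2.5,0,0,0.9,0,0,0]]]'
```

```text
time: 7.9
tcp_pos: [0.5549, -0.0113, 0.145]
tcp_rot: [-3.141, -0.001, 2.933]
wrist_force: [-0.9, -0.1, -2.1]
width: 0.0327
grasp_force: 59.8
```

The post is in the hole. I go on down to the floor in small steps.

```bash
python3 -m creep '[[[2.5,0,0,0.1,0,0,0],[2.5,0,0,0.2,0,0,0],[2.5,0,0,0.3,0,0,0],[2.5,0,0,0.4,0,0,0],[2.5,0,0,0.5,0,0,0],[2.5,0,0,0.6,0,0,0],[2.5,0,0,0.7,0,0,0],[2.5,0,0,0.7,0,0,0]]]'
```

```text
time: 8.7
tcp_pos: [0.5549, -0.0113, 0.1381]
tcp_rot: [3.142, -0.0, 2.933]
wrist_force: [-0.3, 0.1, -1.8]
width: 0.0326
grasp_force: 59.8
```

```bash
python3 -m creep '[[[2.5,0,0,0.05,0,0,0],[2.5,0,0,0.1,0,0,0],[2.5,0,0,0.1,0,0,0]]]'
```

```text
time: 9.0
tcp_pos: [0.555, -0.0113, 0.1372]
tcp_rot: [3.142, -0.0, 2.933]
wrist_force: [0.3, -0.4, -1.9]
width: 0.0331
grasp_force: 59.8
```

```bash
python3 -m creep '[[[2.5,0,0,0.05,0,0,0],[2.5,0,0,0.1,0,0,0],[2.5,0,0,0.1,0,0,0]]]'
```

```text
time: 9.3
tcp_pos: [0.5553, -0.0114, 0.1371]
tcp_rot: [3.141, 0.001, 2.933]
wrist_force: [-1.1, -0.0, 2.9]
width: 0.0326
grasp_force: 60.1
```

The floor answered at TCP 0.137, which is 0.012 + 0.125, so the post is fully home. I release it and rise.

```bash
python3 -m creep '[[[3.2,0,0,0,0,0,0],[3.4,0,0,0,0,0,0],[3.6,0,0,0,0,0,0],[4,0,0,0,0,0,0],[5,0,0,0,0,0,0],[6.5,0,0,0,0,0,0],[8,0,0,0,0,0,0],[8,0,0,0,0,0,0],[8,0,0,0,0,0,0]]]' 20 && python3 -m creep '[[[8,0,0,-0.5,0,0,0],[8,0,0,-2,0,0,0],[8,0,0,-4,0,0,0],[8,0,0,-6,0,0,0],[8,0,0,-8,0,0,0],[8,0,0,-10,0,0,0],[8,0,0,-11,0,0,0],[8,-1,-3,-12,0,0,0],[8,-2,-7,-12,0,0,0],[8,-3,-11,-12,0,0,0]]]' && python3 - <<'E'
from h import *
t=grab_frame("top");s=grab_frame("side")
print(blobs(t["frame"],(10,70,100),(25,200,255),100)[0])
a=cv2.resize(t["frame"][120:300,130:410],(560,360));b=cv2.resize(s["frame"][150:300,200:400],(320,240))
cv2.imwrite("pics/end.png",np.vstack([a,cv2.copyMakeBorder(b,0,0,0,240,cv2.BORDER_CONSTANT)])[:,:,::-1])
for z in(.012,.172): print(proj(s,[.555,-.0113,z]),proj(t,[.555,-.0113,z]))
E
```

```text
time: 10.2
tcp_pos: [0.555, -0.0113, 0.1363]
tcp_rot: [3.142, -0.0, 2.933]
wrist_force: [0.5, 0.8, -0.3]
width: 0.0799
grasp_force: 0.0
time: 11.2
tcp_pos: [0.5618, -0.126, 0.2572]
tcp_rot: [3.141, 0.001, 2.935]
wrist_force: [1.3, -0.6, -0.7]
width: 0.08
grasp_force: 0.0
[([411, 123, 30, 30, 659], [425.6, 137.6]), ([196, 139, 15, 18, 102], [201.7, 149.3]), ([245, 245, 40, 12, 122], [261.7, 251.0])]
[265.55433367 237.09461128] [256.53775695 228.23348732]
[264.64531061 181.42191834] [252.44488302 225.3196336 ]
```

View pics/end.png

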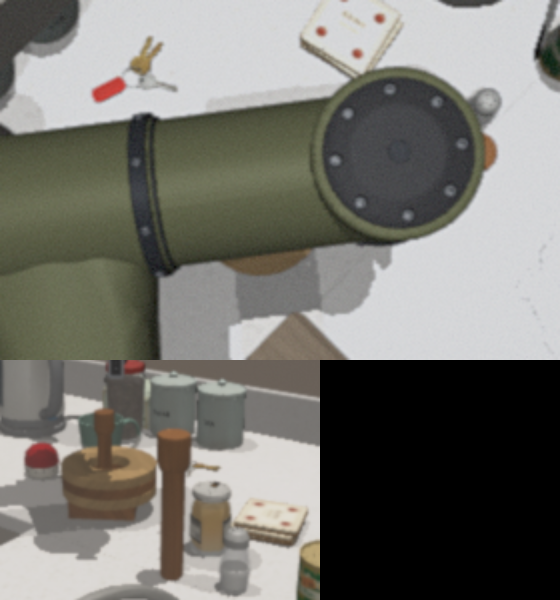

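The side view shows the post upright in the rings. Its knob top is at px (265,182), against (264.6,181.4) predicted for fully home. The stack and the visible bystanders are unchanged.

```bash
python3 -m creep '[[[8,0,0,0,0,0,0],[8,0,0,0,0,0,0],[8,0,0,0,0,0,0]]]' && python3 -c "from cell import *; print(sign_off())"
```

```text
time: 11.6
tcp_pos: [0.5617, -0.1243, 0.2564]
tcp_rot: [3.141, 0.0, 2.935]
wrist_force: [0.0, 0.6, -0.2]
width: 0.0798
grasp_force: 0.0
the job is handed in; nothing more can be done
None
```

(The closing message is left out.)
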